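# Find the gap that grips the feeler blade

### The arm

A 7-joint arm with a two-finger parallel gripper is mounted at the origin on the work surface. World frame = base frame: x ahead of the robot, y to its left, z up, the work surface at z = 0. Lengths are in mm, angles in rad, forces in N, time in s.
With the tool pointing down it reaches from about 400 to 900 mm from the base axis. Payload 5.6 kg.
Tool frame: the origin (TCP) lies midway between the tips of the shut fingers; the grasp point (between the pads) lies 19 mm behind it; z points along the fingers, y is the line along which they close (so a half turn about z gives the same grasp; the last joint's range is limited). The gripper opens to 92 mm and grips with 3 to 60 N. Pads are 20 mm wide; open, the fingers measure 128 mm over their backs; the gripper's body (75 mm by 189 mm) begins 69 mm behind the grasp point.
Start: joints at [-1.345, 0.468, -0.012, 1.603, 0.006, 1.071, -0.056], TCP at [172.666, 626.655, 190.492] pointing down, gripper open.
Joint ranges: [-2.53, 2.53], [-0.31, 2.02], [-1.57, 1.55], [0.28, 2.44], [-1.29, 4.43], [0.15, 1.84], [-2.92, 2.92]. Speed limits (rad/s): [2.57, 2.57, 3.14, 3.14, 3.14, 3.14, 3.14].

### API

Orientations are given as a rotation vector (axis times angle).
In Python, from cell import robot, grip, kin, viewer gives the robot as it stands. Calls block until the motion is done:
- robot.movep(position, orientation): joint-space move of the TCP to a pose.
- robot.servo_line(position, feed=150, rotation=None): straight line of the TCP; rotation=None keeps the orientation; feed is the mean speed in mm/s.
- robot.goto_joints(angles): joint-space move.
- grip(opening, newtons=None): opening from 0.0 (shut) to 1.0 (fully open); newtons is the grip in N (None keeps the last); returns when the fingers have stopped.
- robot.hold(seconds).
- kin.ik(position, orientation): joint angles nearest the present ones, or None.
- robot.observe(): the state.
- viewer.read_camera(name): name is "scene" or "top" or "wrist"; returns the picture (400x640x3 uint8, red, green, blue); there is no depth.
- viewer.camera_info(name): a dict with "camera_matrix" (3x3 intrinsics, pixels), "R" (3x3) and "t" (3): a world point X has camera coordinates R X + t. Camera axes: x right, y down, z forward; pixel columns grow to the right and rows downward; lengths in mm; the calibration is good to about 2 mm. The wrist camera is an equidistant fisheye: a pixel r from the principal point sees the ray r / f radians off the axis. A picture is of the moment at which its call begins: read the wrist's pose just before it. camera_info takes no time and is no camera call; for the wrist camera it gives the pose at the moment of the call.
A pose or a line that the arm cannot do raises robot.IKError and nothing moves.
- robot.job_done(): hands the job in; it is judged then, once.
Trained networks look in the newest picture that a camera, given by its name, has taken for a name from the list of things; names that differ only in an ending like _2 or _b are one class to them, and where a whole thing is asked for, a point or a joint stands for the part that bears it (a point fixed in the world has none). Each returns a list of dicts, best first, with "confidence" (0 to 1); they miss things now and then, are a little off and sometimes report something else, mostly with a low value. They report only what shows in the picture. A call takes as long as a camera call.
- viewer.silhouettes(name, camera): "mask" (400x640 bool, what is visible of it).
- viewer.pinpoint(name, camera): "at" ([x, y, z] in mm, in the coordinates of the camera as it stood for that picture, good to about 4 mm: a listed point, or the origin of a listed thing).
The state is a dict: "t": time; "joints": joint angles; "joint_velocities": joint speeds; "joint_torque": joint torques, N m; "tcp_pos": TCP position; "tcp_rot": TCP orientation; "contact_force": force on the tool from outside, world axes, zero at the start; "wrist_torque": the same for the moment, N m; "grip_width": opening from 0.0 (shut) to 1.0 (fully open); "grip_force": force on a finger pad.
Only numpy, scipy, OpenCV 4.12 (cv2) and the standard library are available. Lean on these libraries where they do the work, as an engineer would, in place of code of your own. Each camera call takes 0.05 s, during which the arm holds its last target. There are 200 camera calls.

### The job

One of the three white posts on the fixture has sprung jaws inside that grip the blue-handled feeler with a light, even drag; of the other two, one is too tight for its blade and one is so loose that it slides in without drag. Take the blue feeler from its stand, try it gently in the gaps to find by feel the one that grips it, never forcing the blade, and leave it standing there fully home, its flange down on the post, and released. Leave everything else where it is.

Things in the scene. Friction and masses are not known exactly. Their poses are not given: they have to be found in the camera images.
- feeler_grip (a point): Centre of the blue handle of the loose feeler to use (130 g): 28 mm (x) by 18 mm (y, the way to grip it) by 50 mm high. A steel flange 40 x 26 mm, 5 mm thick, is below it, its underside 30 mm below this point. It starts upright in either place of the stand, the flange on the stand's top and this point 80 mm above the table. Half a turn about z makes no difference.
- feeler_tip (a point): Middle of the bottom edge of the blue feeler's blade, 75 mm below the handle's centre and 45 mm below the flange's underside. Same axes as the handle.
- feeler_blade: The blue feeler's steel blade under the flange, 24 mm wide (x), 6 mm thick (y), 45 mm long; its last 10 mm taper to an edge 2 mm thick. Origin at the middle of its bottom edge, z up. The contact forces on it, added up, must stay under 40 N: in the tight gap that is a push of about 20 N.
- stand: Fixed aluminium block, 140 mm (x) by 60 mm (y) by 50 mm high, origin under its centre. Two slots from above, 34 mm either side of the centre along its x, 28 mm long (x) and 10 mm wide (y), each with one feeler in it.
- spare_grip (a point): Centre of the orange handle of another feeler of the same form with a 3 mm blade, in the stand's other place, 68 mm from the blue one. Not needed: leave it there.
- fixture: Fixed off-white base plate, 130 mm (x) by 360 mm (y) by 12 mm, origin under its centre. On it three outwardly alike white posts, 62 mm (x) by 60 mm (y), their tops 82 mm above the table, stand in a row along y, 100 mm apart. L-shaped end stops, 62 mm above the table, at both ends. Which post grips, which is tight and which is loose changes each time.
- slot_left (a point): Centre of the gap's mouth in the left post (the +y end of the fixture), level with the post's top. Mouth 30 mm long (x), 14 mm wide (y), alike in all posts; the blade's thickness goes along this y. Grey jaws inside begin about 6 mm below the mouth with sloping lead-ins and are parallel from 18 mm below it on.
- slot_middle (a point): The same for the middle post. Gap between the jaws: tight post 3.5 mm, rigid, so that the blade's tapered end jams with its tip about 21 mm below the mouth; loose post 11 mm, rigid; gripping post 4 mm at rest, each jaw sprung: it yields sideways at 4 N, rising 1.5 N per mm, up to 3.8 mm.
- slot_right (a point): The same for the right post (the -y end of the fixture). Fully home, in any post, the flange lies on the post's top: the handle's centre is 30 mm above the mouth and the blade's tip 45 mm below it. Push needed in the gripping post: rising to 6 to 11 N where the taper ends, then an even drag of 2 to 7 N; in the loose post under 1.5 N.
- tape_roll: Loose roll of paper tape lying flat, 110 mm across, 48 mm high; origin at the centre of its underside. Leave alone.
- ring_gauge: Loose steel ring gauge lying flat, 72 mm across, 22 mm high. Leave alone.
- gauge_block: Loose steel gauge block 75 x 35 x 28 mm. Leave alone.
- star_knob: Loose black star knob, 52 mm across, with a short steel stud, 42 mm high. Leave alone.
- driver: Screwdriver lying on the plate. Leave alone.

How it is judged:
By the outcome, as a careful person would: the job done as asked, in the order asked, and still so for the second after the job is handed in, with the robot touching nothing.
It also fails if it takes over 51 s, if anything falls off the work surface, if the arm or the gripper's body presses on something with over 40 N, if the wrist force passes 120 N, or if a joint passes its speed limit or range.

## Working session

There is one attempt and no reset: what is moved stays moved. The work goes in short steps, each a Python script; the robot and the scene stay as the last script left them, time stands still between calls to the robot, and variables do not carry over. Pictures are saved under pics/ and viewed, at most 10 in all, crops included, and the job is handed in when it is done.

```bash
ls; mkdir -p pics; cat > h.py <<'E'
import numpy as np, cv2
from cell import robot, grip, kin, viewer
def world(p,info): return np.array(info["R"]).T@(np.array(p)-np.array(info["t"]))
def pin(names,cam):
    i=viewer.camera_info(cam)
    for n in names:
        for d in viewer.pinpoint(n,cam)[:3]:
            print(cam,n,round(d["confidence"],2),world(d["at"],i).round(1))
def save(img,f): cv2.imwrite("pics/"+f,img[:,:,::-1])
E
python3 - <<'E'
from h import *
for c in("top","scene"):
    save(viewer.read_camera(c),c+"1.png")
    pin(["feeler_grip","spare_grip","stand","fixture","slot_left","slot_middle","slot_right"],c)
o=robot.observe();print(o["t"],o["tcp_rot"],o["contact_force"])
a,b=[cv2.imread("pics/%s1.png"%c) for c in("top","scene")]
cv2.imwrite("pics/both.png",cv2.resize(np.vstack([a,b]),(480,600)))
E
```

```text
pics
top feeler_grip 0.68 [541.7 304.8  79.5]
top spare_grip 0.57 [476.2 324.3  78.2]
top stand 0.98 [511.2 313.3  -1. ]
top stand 0.19 [ 598.7 -492.3    1.7]
top fixture 0.92 [569.8 -63.4  -0.7]
top fixture 0.21 [543.7 306.5  77.3]
top slot_left 0.84 [586.4  35.9  84.8]
top slot_middle 0.71 [569.7 -67.2  82.1]
top slot_right 0.6 [ 546.9 -162.2   83.2]
scene feeler_grip 0.97 [539.5 307.7  79.8]
scene feeler_grip 0.5 [766.3 101.7  -2.4]
scene spare_grip 0.8 [476.6 328.5  77.6]
scene fixture 0.59 [566.2 -63.9  -1.3]
scene slot_middle 0.33 [ 447.3 -398.8    3.6]
scene slot_right 0.92 [ 548.9 -160.1   75.3]
0.8 [4.21097929e-01 3.11317494e+00 1.13889932e-04] [ 0.00289788  0.20022964 -0.83955439]
```

View pics/top1.png

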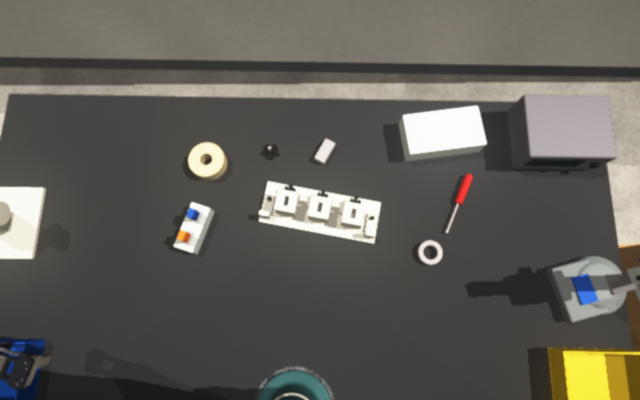

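View pics/scene1.png

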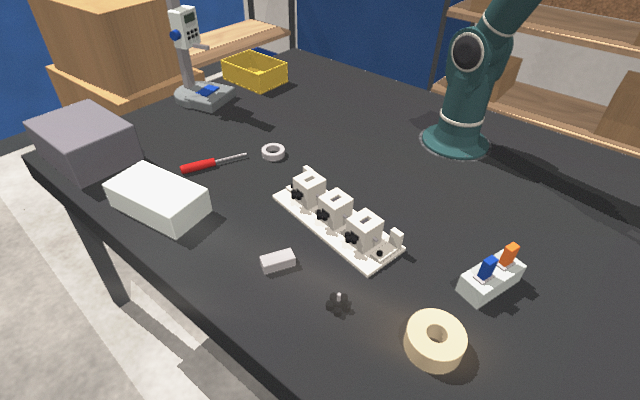

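The top view shows the blue handle at (193,213), the orange at (183,237) and the posts at (287,202), (319,207) and (352,213). This matches the networks' positions. Next is a close look at the blue feeler.

```bash
cat >> h.py <<'E'
def rv(yaw):  # tool down, tool x along yaw+180deg
    a=np.radians((yaw+180)/2); return np.pi*np.array([np.cos(a),np.sin(a),0])
E
python3 - <<'E'
from h import *
robot.movep([541,306,190],rv(-17)); 
i=viewer.camera_info("wrist"); save(viewer.read_camera("wrist"),"w1.png")
for n in ["feeler_grip","feeler_tip","spare_grip","stand"]:
    for d in viewer.pinpoint(n,"wrist")[:2]: print(n,round(d["confidence"],2),world(d["at"],i).round(1))
for n in ["feeler_grip","spare_grip","stand"]:
    for d in viewer.silhouettes(n,"wrist")[:1]:
        ys,xs=np.nonzero(d["mask"]);print(n,d["confidence"],xs.mean(),ys.mean(),cv2.minAreaRect(np.c_[xs,ys].astype(np.float32)))
o=robot.observe();print(o["t"],o["tcp_pos"],o["contact_force"],i)
E
```

```text
feeler_grip 0.78 [544.6 304.9  77.1]
spare_grip 0.75 [476.  322.1  79.5]
stand 0.87 [5.075e+02 3.166e+02 4.000e-01]
feeler_grip 0.77 323.1254019292605 190.17041800643088 ((323.0, 190.5), (43.0, 22.0), 90.0)
spare_grip 0.8 323.84273318872016 123.95770065075922 ((324.5, 124.0), (38.0, 25.0), 90.0)
stand 0.94 323.3122505985634 150.9146049481245 ((322.8155822753906, 154.24560546875), (56.531593322753906, 126.36894226074219), 1.3639274835586548)
2.975 [540.8491901  306.25855811 189.98674332] [0.44749278 0.58201998 0.44204193] {'camera_matrix': array([[309.70691629,   0.        , 325.05535991],
       [  0.        , 309.70691629, 200.4409184 ],
       [  0.        ,   0.        ,   1.        ]]), 'R': array([[ 0.29028701,  0.95693828,  0.00160704],
       [ 0.91968792, -0.27945034,  0.27582901],
       [ 0.26440043, -0.07859161, -0.96120537]]), 't': array([-451.69378029, -442.47079466,  272.57115418])}
```

View pics/w1.png

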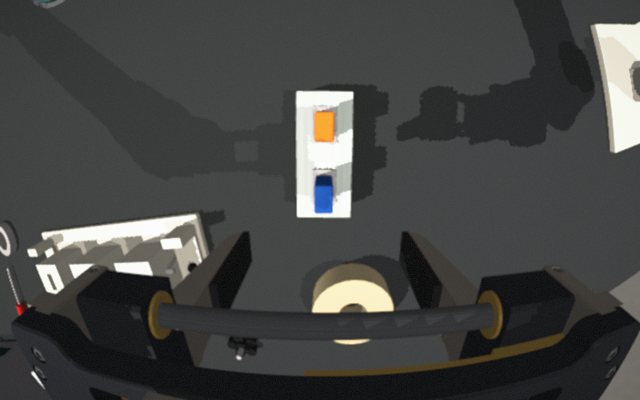

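Tool and stand are aligned: blue at (323,190), orange at (324,124). The lateral offset is under 1 mm, so I'll grasp, lift and look at the posts.

```bash
python3 - <<'E'
from h import *
R=rv(-17)
robot.servo_line([542,306,64],feed=120)
grip(0.0,40); o=robot.observe();print(o["t"],o["grip_width"],o["grip_force"],o["tcp_pos"],o["contact_force"])
robot.servo_line([542,306,200],feed=150)
o=robot.observe();print(o["t"],o["grip_width"],o["contact_force"])
robot.movep([620,-75,230],rv(-11.2))
robot.hold(.2)
i=viewer.camera_info("wrist"); save(viewer.read_camera("wrist"),"w2.png")
for n in ["slot_left","slot_middle","slot_right","feeler_grip","feeler_tip","fixture"]:
    for d in viewer.pinpoint(n,"wrist")[:2]: print(n,round(d["confidence"],2),world(d["at"],i).round(1))
o=robot.observe();print(o["t"],o["tcp_pos"],o["contact_force"],o["grip_width"])
np.savez("w2.npz",R=i["R"],t=i["t"],K=i["camera_matrix"])
E
```

```text
5.2833 0.19183852466295012 39.95882749557495 [541.96415583 305.89375876  63.9205588 ] [-0.69430613 -0.47645053 -0.81655531]
6.3417 0.19668230757074529 [ 0.44205056 -0.03788795 -1.90122101]
slot_middle 0.87 [565.2 -61.8  79.3]
slot_middle 0.53 [ 603.  -491.9   -3. ]
feeler_grip 0.71 [475.7 323.1  81.7]
feeler_grip 0.69 [619.3 -75.2 244. ]
feeler_tip 0.91 [619.8 -73.2 172.3]
fixture 0.55 [571.8 -62.8  -2. ]
8.3417 [620.0101364  -74.91815524 230.0475472 ] [-0.22444318  0.19692119 -1.25226551] 0.19155977712830763
```

View pics/w2.png

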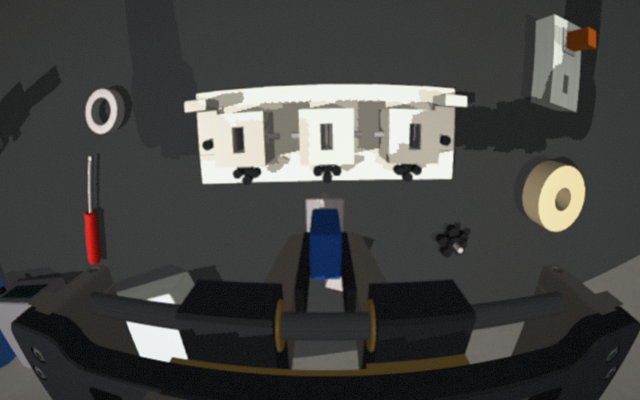

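The feeler is held upright. The mouths show at about (238,138), (326,136) and (414,136). I'll crop them to measure more precisely.

```bash
python3 - <<'E'
import cv2
a=cv2.imread("pics/w2.png")[95:180,195:460]
cv2.imwrite("pics/c2.png",cv2.resize(a,None,fx=3,fy=3,interpolation=cv2.INTER_NEAREST))
E
cat >> h.py <<'E'
def ray2z(u,v,z,f="w2.npz"):
    c=np.load(f);K=c["K"];d=np.array([u-K[0,2],v-K[1,2]]);r=np.hypot(*d);th=r/K[0,0]
    w=c["R"].T@np.r_[d/r*np.sin(th),np.cos(th)];C=-c["R"].T@c["t"]
    return C+w*(z-C[2])/w[2]
E
python3 - <<'E'
from h import *
g=cv2.imread("pics/w2.png",0)
for u in(238,326,414):
    s=g[115:160,u-14:u+15]; m=(s<140).astype(np.uint8)
    n,l,st,ce=cv2.connectedComponentsWithStats(m); k=l[22,14]
    x,y,w,h,A=st[k]; uu,vv=x+(w-1)/2+u-14,y+(h-1)/2+115
    print(k,st[k],(uu,vv),ray2z(uu,vv,82).round(1))
E
```

```text
1 [  8  12  12  26 276] (np.float64(237.5), np.float64(139.5)) [ 551.3 -160.6   82. ]
1 [  9   9  11  26 281] (np.float64(326.0), np.float64(136.5)) [569.1 -62.1  82. ]
1 [  9   8  12  27 294] (np.float64(414.5), np.float64(136.0)) [585.9  36.8  82. ]
```

View pics/c2.png

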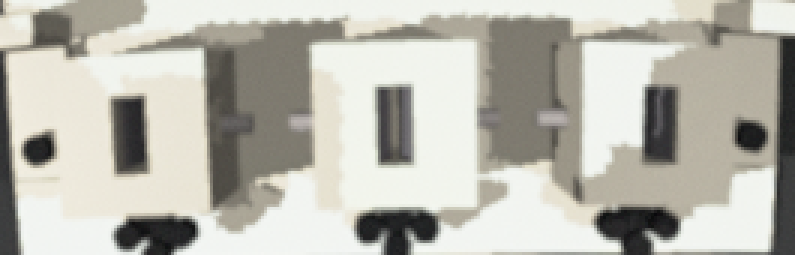

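```bash
cat >> h.py <<'E'
S={"left":(585.9,36.6),"middle":(568.8,-62.0),"right":(551.4,-160.6)}
def probe(name,dx=0,dy=0,end=36,step=0.8,lim=12):
    x,y=S[name];x+=dx;y+=dy
    robot.movep([x,y,158],rv(-10)); robot.servo_line([x,y,143],feed=60); robot.hold(.15)
    f0=robot.observe()["contact_force"].copy(); d=-2; log=[]; ok=True
    while d<end:
        d+=2 if d<14 else step
        robot.servo_line([x,y,141-d],feed=15)
        o=robot.observe(); f=o["contact_force"]-f0; log.append((round(d,1),*f.round(1)))
        if f[2]>lim or np.hypot(*f[:2])>8: ok=False;break
    for l in log: print(*l)
    print(name,"ok" if ok else "STOP","t",o["t"],o["tcp_pos"].round(2),o["grip_width"])
    return ok,log
E
python3 - <<'E'
from h import *
probe("middle",end=14)
E
```

```text
0 -0.2 0.3 -0.1
2 -1.2 -1.2 0.0
4 -0.6 -0.1 1.1
6 -0.7 0.0 -0.5
8 -1.4 -0.0 0.9
10 -1.2 -0.4 0.5
12 -0.2 -0.4 0.2
14 -0.5 0.1 -0.2
middle ok t 11.6083 [568.72 -61.98 126.89] 0.19016560370967853
```

```bash
cat >> h.py <<'E'
def go(name,d,end,f0,step=0.8,lim=12,dx=0,dy=0):
    x,y=S[name];x+=dx;y+=dy;ok=True
    while d<end and ok:
        d=min(end,d+step); robot.servo_line([x,y,141-d],feed=15)
        o=robot.observe(); f=o["contact_force"]-f0; print(round(d,1),*f.round(1))
        ok=f[2]<lim and np.hypot(*f[:2])<8
    print(name,"ok" if ok else "STOP","t",o["t"],o["tcp_pos"].round(2),o["grip_width"]); return ok
E
python3 - <<'E'
from h import *
go("middle",14,34,np.array([-.2,.2,-1.2]))
E
```

```text
14.8 0.2 -0.3 -0.2
15.6 -0.4 0.3 -0.1
16.4 -0.7 -0.5 -0.2
17.2 0.1 -0.2 -1.0
18.0 0.0 -0.6 0.1
18.8 -0.2 0.5 -0.4
19.6 0.3 0.8 0.3
20.4 0.8 0.2 0.1
21.2 1.5 1.0 0.5
22.0 1.2 2.5 1.8
22.8 -0.3 3.1 6.6
23.6 -1.2 2.6 9.7
24.4 -1.6 2.8 14.2
middle STOP t 14.8583 [569.7  -61.86 118.37] 0.18786127500067595
```

It jammed at about 22 mm with 14 N, so the middle post is the tight one. Backing out to try the left post.

```bash
python3 - <<'E'
from h import *
x,y=S["middle"]
robot.servo_line([x,y,158],feed=80)
x,y=S["left"]
robot.movep([x,y,158],rv(-10)); robot.hold(.2)
f0=np.array(robot.observe()["contact_force"]); print(f0)
if go("left",-3,17,f0,step=4) : go("left",17,33,f0,step=1)
E
```

```text
[ 0.06735435 -0.23596892 -1.78732687]
1 -1.0 -0.4 0.1
5 0.5 -0.7 0.2
9 -0.6 -0.2 1.2
13 0.5 0.2 0.2
17 0.3 0.5 0.4
left ok t 19.225 [585.81  36.59 123.85] 0.19287020844033284
18 -1.3 0.1 0.2
19 0.2 0.1 0.9
20 -0.3 0.5 0.5
21 0.2 0.9 1.1
22 -0.5 0.9 0.7
23 0.2 1.6 0.9
24 0.8 2.1 3.1
25 0.1 2.3 5.6
26 0.4 1.3 6.7
27 -0.1 1.1 7.7
28 -0.2 1.8 7.9
29 -0.0 1.8 10.0
30 0.9 1.1 6.2
31 0.9 1.5 7.7
32 1.2 1.8 6.3
33 0.9 1.9 5.6
left ok t 23.225 [586.16  36.53 108.07] 0.1909117013852068
```

That's the gripping post: the push peaked at 10 N, then settled to an even 6 N. Seating it now.

```bash
python3 - <<'E'
from h import *
f0=np.array([.07,-.24,-1.79])
if go("left",33,43,f0,step=2): go("left",43,49,f0,step=.7,lim=13)
E
```

```text
35 2.2 1.0 4.7
37 0.9 0.6 5.4
39 1.8 1.9 4.5
41 0.2 1.7 4.2
43 1.6 1.2 4.6
left ok t 24.6417 [585.78  36.56  97.9 ] 0.19013032876566788
43.7 -0.3 1.3 6.3
44.4 -0.1 1.4 6.9
45.1 0.9 2.1 6.8
45.8 -2.1 1.2 11.3
46.5 -2.3 0.1 15.8
left STOP t 25.8917 [586.01  36.58  95.79] 0.18713505277137105
```

```bash
python3 - <<'E'
from h import *
grip(0.6)
x,y=S["left"]; o=robot.observe(); print(o["contact_force"],o["grip_width"])
robot.servo_line([x,y,200],feed=120)
robot.servo_line([x+15,y,230],feed=120); robot.hold(.2)
i=viewer.camera_info("wrist"); save(viewer.read_camera("wrist"),"w3.png")
for n in ["feeler_grip","feeler_tip"]:
    for d in viewer.pinpoint(n,"wrist")[:2]: print(n,round(d["confidence"],2),world(d["at"],i).round(1))
save(viewer.read_camera("scene"),"s3.png"); pin(["feeler_grip"],"scene"); print(robot.observe()["t"])
a=cv2.imread("pics/w3.png")[80:300,220:440];b=cv2.imread("pics/s3.png")[150:270,300:420]
cv2.imwrite("pics/c3.png",np.hstack([cv2.resize(a,(400,400)),cv2.resize(b,(400,400))]))
E
```

```text
[-0.16730357 -0.15935213 -0.04048157] 0.5999067112517465
feeler_grip 0.79 [586.5  37.  110. ]
scene feeler_grip 0.87 [585.9  34.6 114.6]
28.5083
```

View pics/c3.png

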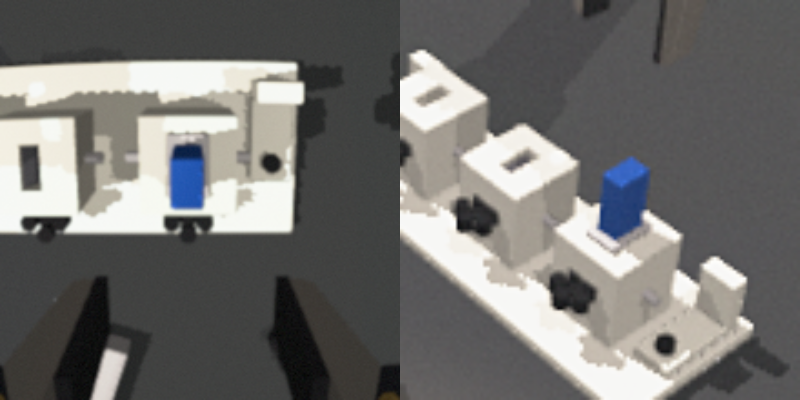

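The picture shows the flange flat on the left post with the blue handle upright and the fingers clear. The handle height is 110–115 mm, against 112 mm expected.

```bash
python3 -c "
from h import *
print(robot.job_done())"
```

```text
the job is handed in; nothing more can be done
None
```

The blue feeler stands released in the left post, flange down on its top; by feel that post grips it (10 N peak, then about 5 N even drag), the middle one jammed at 14 N and the right one was not tried, and the job is handed in.

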